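# Repack the fingerprint caddy

## Robot

A 6-joint arm with a two-finger parallel gripper is mounted at the origin on the work surface. World frame = base frame: x ahead of the robot, y to its left, z up, the work surface at z = 0. Lengths are in mm, angles in rad, forces in N, time in s.
With the tool pointing down it reaches from about 275 to 750 mm from the base axis. Payload 10.2 kg.
Tool frame: the origin (TCP) lies on the front face of the gripper's body, between the roots of the fingers; the fingertips stand 73 mm ahead of it and the grasp point (between the pads) lies 54 mm ahead of it; z points along the fingers, y is the line along which they close (so a half turn about z gives the same grasp; the last joint's range is limited). The gripper opens to 85 mm and grips with 20 to 120 N. Pads are 22 mm wide; open, the fingers measure 114 mm over their backs; the gripper's body (76 mm by 85 mm) begins 54 mm behind the grasp point. The pads swing forward as they close: fully open they stand 13 mm farther back than shut.
Start: joints at [-1.565, 0.313, 1.498, -0, 1.331, -0.223], TCP at [119.061, -511.328, 303.894] pointing down, gripper open.
Joint ranges: [-2.94, 2.94], [-0.97, 2.17], [0.19, 2.56], [-1.23, 4.37], [0.02, 3.11], [-2.88, 2.88]. Speed limits (rad/s): [2.39, 2.39, 3.01, 3.14, 3.14, 3.14].

## Interface

Orientations are given as a unit quaternion [w, x, y, z].
In Python, from rig import * gives the robot as it stands.
- The arm moves only by the tool step_arm, never from a script. Its argument "plan" is a list of rows, each an object with "offset": the shift along the tool's x, y, z in cm, a list of three; "rot": the turn, a rotation vector about the tool's x, y, z in degrees, a list of three; "gripper": the finger opening in cm, from 0 to 8.54. In form: [{"offset": [x, y, z], "rot": [wx, wy, wz], "gripper": gripper}, ...]. A call has 1 to 12 rows; each row is the pose to reach, as a shift and turn from the pose commanded when the call began, along the tool's axes at that moment; what a row does not reach only later rows make up. A row lasts 1/10 s, in which the tool goes at most 50 mm and 8.59 degrees, less where a joint would pass 70% of its speed; a pose out of reach is approached as far as the arm can. A call with a gripper value outside its range is refused whole. The fingers move at their own pace and stop on an object; "squeeze" is the grip in N (left out, the last holds). Time passes only in rows, so rows that repeat a pose let the fingers close. It gives the time, the measured TCP pose, the force, the opening and the grip force at its end, in the units of the state.
- sense(): the state, without advancing time (a new reading comes with each control period).
- capture(name): name is "scene" or "top" or "wrist"; returns a dict with "color" (480x640x3 uint8, red, green, blue), "depth" (480x640 float32, mm along the optical axis (not along the pixel's ray), 0 where there is no reading), "vertical_fov" (degrees; the focal length in pixels is half the picture's height over the tangent of half this angle, whatever the lens; pixels are square), "cx", "cy" (the principal point, pixels), "rvec" (rotation vector, rad) and "tvec" (3), from world to camera coordinates, as OpenCV has them; the wrist camera has in their place "mount" (4x4, takes a point from camera to tool coordinates, whose origin is the TCP and whose axes are the flange's). Camera axes: x right, y down, z forward; pixel columns grow to the right and rows downward; lengths in mm; the calibration is good to about 2 mm. A picture is of the moment at which its call begins: read the wrist's pose just before it.
- finish_job(): hands the job in; it is judged then, once.
The state is a dict: "time_s": time; "joints": joint angles; "dq": joint speeds; "tau": joint torques, N m; "eef_pos": TCP position; "ee_rot": TCP orientation; "force": force on the tool from outside, world axes, zero at the start; "wrist_torque": the same for the moment, N m; "grip_width": opening from 0.0 (shut) to 1.0 (fully open); "grip_force": force on a finger pad.
Only numpy, scipy, OpenCV 4.12 (cv2) and the standard library are available. Lean on these libraries where they do the work, as an engineer would, in place of code of your own. Each camera call takes 0.05 s, during which the arm holds its last target. There are 200 camera calls.

## Task

Repack the fingerprint caddy: lay the walnut-handled magnifier in its red tray, the telescoping inspection mirror in the white tray and the black lens cap in the yellow tray, and stand the cobalt-blue dropper bottle upright in the blue tray, each one lying flat on or standing on the tray floor, fully inside, the same way up as it was found. The amber dropper bottle and the open black adapter ring do not belong in the caddy: leave them where they are. Keep the cobalt bottle upright throughout.

Things in the scene. Friction and masses are not known exactly. Their poses are not given: they have to be found in the camera images.
- magnifier: magnifying glass lying flat, 142 mm long: round lens in a dark steel rim, 54 mm across and 10 mm thick, centred 44 mm from the origin towards +x; round walnut handle 18 mm thick from x = -71 to +12 mm, its axis 9 mm above the underside. Origin: middle of the length, at the underside; it balances within 5 mm of it. x along the handle towards the lens, z up. Loose, about 90 g.
- mirror: collapsed telescoping inspection mirror lying flat, 140 mm long: round black rubber handle 14 mm thick from x = -70 to +5 mm, its axis 7 mm above the underside, then a thin steel tube, then a round mirror 34 mm across and 6 mm thick centred at x = +53 mm. Origin: middle of the length, at the underside, near the balance point. x along the handle towards the mirror, z up. Loose, about 60 g.
- cobalt_bottle: small cobalt-blue glass dropper bottle standing upright, 52 mm tall; round body 34 mm across up to 26 mm height, then a shoulder, black collar (17 mm) and white bulb. Origin: centre of the underside, z up. Loose, about 35 g.
- lens_cap: black lens cap, a closed disc 52 mm across and 14 mm thick with two small grey clips on top, lying flat. Origin: centre of the underside, z up. Loose, about 30 g.
- amber_bottle: look-alike to leave alone: dropper bottle of the same shape and size as the cobalt one but of amber-brown glass. Origin: centre of the underside, z up. Loose.
- adapter_ring: look-alike to leave alone: black adapter ring, 52 mm across and 14 mm thick like the lens cap, but open in the middle (34 mm hole, the olive top shows through). Origin: centre of the underside, z up. Loose.
- insert_red: red tray, for the magnifier: one of four equal fixed open trays, 168 x 83 x 16 mm outside, walls and floor 3 mm (inside 162 x 77 mm, walls 13 mm above the inner floor), side by side along y, 84 mm apart, in a fixed grey caddy with a lower rim. Origin: centre of the underside, 5 mm above the drawer top, 3 mm below the inner floor; x is the long direction, z up.
- insert_white: white tray, for the inspection mirror: one of four equal fixed open trays, 168 x 83 x 16 mm outside, walls and floor 3 mm (inside 162 x 77 mm, walls 13 mm above the inner floor), side by side along y, 84 mm apart, in a fixed grey caddy with a lower rim. Origin: centre of the underside, 5 mm above the drawer top, 3 mm below the inner floor; x is the long direction, z up.
- insert_blue: blue tray, for the cobalt bottle: one of four equal fixed open trays, 168 x 83 x 16 mm outside, walls and floor 3 mm (inside 162 x 77 mm, walls 13 mm above the inner floor), side by side along y, 84 mm apart, in a fixed grey caddy with a lower rim. Origin: centre of the underside, 5 mm above the drawer top, 3 mm below the inner floor; x is the long direction, z up.
- insert_yellow: yellow tray, for the lens cap: one of four equal fixed open trays, 168 x 83 x 16 mm outside, walls and floor 3 mm (inside 162 x 77 mm, walls 13 mm above the inner floor), side by side along y, 84 mm apart, in a fixed grey caddy with a lower rim. Origin: centre of the underside, 5 mm above the drawer top, 3 mm below the inner floor; x is the long direction, z up.
Mind the look-alikes: they are no part of the job. What is shaped like the lens_cap but pink is not meant.

How it is judged (in metres and radians):
At the end, for the whole second after the job is handed in: Magnifier in red, mirror in white, cap in yellow, bottle in blue tray, each wholly inside, on the floor (within 4 mm), level or upright within 0.12 rad, long ones within 0.35 rad of the tray's length, at rest; amber bottle and adapter ring upright, within 20 mm of their starts (x of magnifier in the frame of insert_red between -0.016 and 0.016 m and y of magnifier in the frame of insert_red between -0.016 and 0.016 m and z of magnifier in the frame of insert_red between -0.002 and 0.007 m and angle between each of magnifier, mirror, cobalt_bottle, lens_cap's own z axis and vertical below 0.12 rad and linear speed of each of magnifier, mirror, cobalt_bottle, lens_cap, amber_bottle, adapter_ring below 0.02 m/s and angle between the x axis of magnifier and the x axis of insert_red, either way round below 0.35 rad and x of mirror in the frame of insert_white between -0.016 and 0.016 m and y of mirror in the frame of insert_white between -0.024 and 0.024 m and z of mirror in the frame of insert_white between -0.002 and 0.007 m and angle between the x axis of mirror and the x axis of insert_white, either way round below 0.35 rad and x of cobalt_bottle in the frame of insert_blue between -0.069 and 0.069 m and y of cobalt_bottle in the frame of insert_blue between -0.026 and 0.026 m and z of cobalt_bottle in the frame of insert_blue between -0.002 and 0.007 m and x of lens_cap in the frame of insert_yellow between -0.058 and 0.058 m and y of lens_cap in the frame of insert_yellow between -0.016 and 0.016 m and z of lens_cap in the frame of insert_yellow between -0.002 and 0.007 m and distance of each of amber_bottle, adapter_ring from where it was at the start of the episode below 0.02 m and angle between each of amber_bottle, adapter_ring's own z axis and vertical below 0.2 rad); the robot touches nothing.
It fails at once if the amber bottle is shifted more than 20 mm or tipped (distance of amber_bottle from where it was at the start of the episode above 0.02 m or angle between amber_bottle's own z axis and vertical above 0.5 rad).
It fails at once if the adapter ring is shifted more than 20 mm or tipped (distance of adapter_ring from where it was at the start of the episode above 0.02 m or angle between adapter_ring's own z axis and vertical above 0.5 rad).
It fails at once if the cobalt bottle is tipped over (more than 0.7 rad) (angle between cobalt_bottle's own z axis and vertical above 0.7 rad).
It also fails if it takes over 99 s, if anything falls off the work surface, if the arm or the gripper's body presses on something with over 40 N, if the wrist force passes 120 N, or if a joint passes its speed limit or range.

## Working session

There is one attempt and no reset: what is moved stays moved. The work goes in short steps, Python scripts to look and compute and a tool call to move; the robot and the scene stay as the last step left them, time stands still between calls to the robot, and variables do not carry over. Pictures are saved under pics/ and viewed, at most 14 in all, crops included, and the job is handed in when it is done.

Besides the shell and the picture viewer there is one more tool, called as a command line: name --argument value ..., lists and objects as JSON in quotes. step_arm: Moves the arm, as the interface text tells. Its arguments: {"type":"object","properties":{"plan":{"type":"array"},"squeeze":{"type":"number"}},"required":["plan"]}

```bash
mkdir -p pics; ls; cat > h.py <<'E'
from rig import *
import numpy as np, cv2
def K(c):
    f=240/np.tan(np.radians(c["vertical_fov"])/2); return f,c["cx"],c["cy"]
def cam(c,s=None):
    """camera->world R,t"""
    if "mount" in c:
        w,x,y,z=s["ee_rot"]
        from scipy.spatial.transform import Rotation as Ro
        R=Ro.from_quat([x,y,z,w]).as_matrix(); M=np.array(c["mount"])
        return R@M[:3,:3], R@M[:3,3]+np.array(s["eef_pos"])
    R=cv2.Rodrigues(np.array(c["rvec"],float))[0]; t=np.array(c["tvec"],float).ravel()
    return R.T,-R.T@t
def ray(c,uv,z,s=None):
    f,cx,cy=K(c); R,t=cam(c,s); uv=np.atleast_2d(np.array(uv,float))
    d=np.c_[(uv[:,0]-cx)/f,(uv[:,1]-cy)/f,np.ones(len(uv))]@R.T
    return t+d*((z-t[2])/d[:,2])[:,None]
def cloud(c,s=None):
    f,cx,cy=K(c); R,t=cam(c,s); v,u=np.mgrid[:480,:640]; D=c["depth"]
    return np.stack([(u-cx)/f*D,(v-cy)/f*D,D],-1)@R.T+t
def save(n,im): cv2.imwrite("pics/"+n+".png",im[...,::-1])
E
python3 - <<'E'
from h import *
s=sense();print(s)
for n in("top","scene"):
    c=capture(n);save(n+"0",c["color"]);print(n,K(c),cam(c))
E
```

```text
pics
{'time_s': 0.0, 'joints': array([-1.56539304e+00,  3.13468433e-01,  1.49842401e+00,  5.91932285e-06,
        1.33101890e+00, -2.23406478e-01]), 'dq': array([ 1.15404309e-03,  1.83555761e-04,  1.54073498e-03,  2.97123847e-04,
       -4.95308416e-05, -6.68571117e-04]), 'tau': array([ 4.55157738e-05, -4.12265217e+01, -2.59744781e+01, -2.02791716e-04,
        4.19409393e-03,  1.56622001e-06]), 'eef_pos': array([ 119.06468249, -511.1534848 ,  303.33050755]), 'ee_rot': array([-6.55118097e-04,  9.93462761e-01,  1.14154755e-01,  7.45847665e-05]), 'force': array([0.39979913, 0.48397518, 0.11735298]), 'wrist_torque': array([-0.03465995, -0.01910902,  0.02457724]), 'grip_force': 0.0, 'grip_width': 1.004819426911831}
top (np.float64(508.1031916300591), 324.1336464964845, 230.2906273506832) (array([[ 0.02010391, -0.98818045,  0.15197116],
       [-0.99959719, -0.0229119 , -0.01674843],
       [ 0.02003242, -0.15157323, -0.98824302]]), array([333.00593714,  -6.65365115, 990.60697411]))
scene (np.float64(537.524825355397), 313.68766480444225, 235.5310688683069) (array([[ 0.84365987,  0.32825814, -0.42483482],
       [ 0.53639352, -0.54897608,  0.64102048],
       [-0.02280396, -0.7686819 , -0.63922462]]), array([ 926.25121579, -661.58549836,  689.8479163 ]))
```

View pics/top0.png

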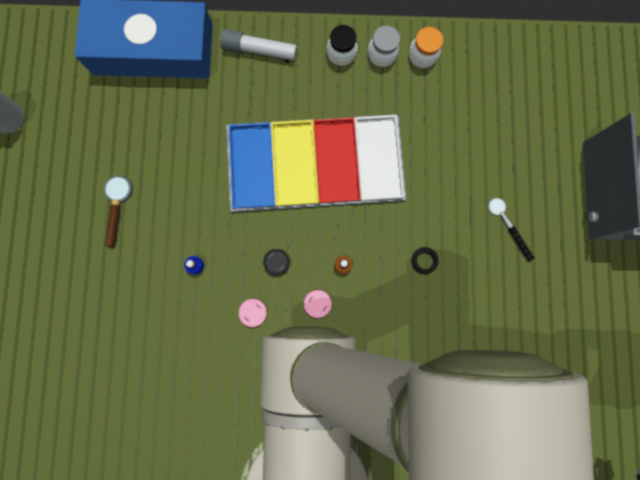

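View pics/scene0.png

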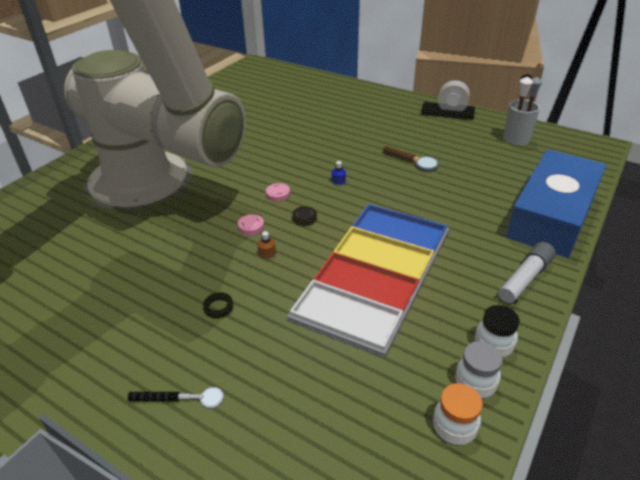

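Top view candidates:
- Lens cap: black closed disc at (277,262). It could be confused with the open black ring at (425,260) and the pink caps at (252,312) and (318,303).
- Cobalt bottle: (194,265), against the amber bottle at (343,264).
- Magnifier at (115,205) and mirror at (512,228), with no look-alikes.
- Trays at y≈160: blue, yellow, red, white at u≈252, 295, 337, 380.

The scene view agrees with this.

```bash
python3 - <<'E'
from h import *
c=capture("top"); P=cloud(c); im=c["color"]; hsv=cv2.cvtColor(im,cv2.COLOR_RGB2HSV)
crop=cv2.resize(im[240:320,170:450],(784,224),interpolation=cv2.INTER_CUBIC); save("crop0",crop)
print("table z",P[300,150],P[220,300],P[330,200])
H,S,V=[hsv[...,i].astype(int) for i in range(3)]
def box(m,x0,y0,x1,y1):
    o=np.zeros_like(m);o[y0:y1,x0:x1]=m[y0:y1,x0:x1];return o
def big(m):
    n,l,st,ce=cv2.connectedComponentsWithStats(m.astype(np.uint8)); i=1+np.argmax(st[1:,4]); return l==i,st[i],ce[i]
tr={"blue":(H>100)&(H<125)&(S>120),"yellow":(H>22)&(H<35)&(S>100)&(V>150),"red":((H<8)|(H>172))&(S>150)&(V>80),"white":(S<40)&(V>150)}
for k,m in tr.items():
    m,st,ce=big(box(m,225,112,408,215)); cn=cv2.findContours(m.astype(np.uint8),0,1)[0][0]
    r=cv2.minAreaRect(cn); w=ray(c,cv2.boxPoints(r),12); e=[np.linalg.norm(w[i]-w[i-3]) for i in range(4)]
    print(k,st[4],ray(c,r[0],12)[0].round(1),np.round(e,0), "corners",w[:,:2].round(0).tolist(),"floor z",np.median(P[m][:,2]).round(1))
objs={"mag":((H<20)&(S>130)&(V<160)|(S<60)&(V>100),85,170,140,255,8),"mir":((V<60)|(S<60)&(V>100),480,190,540,265,5),"cob":((H>108)&(S>120),175,250,210,280,13),"cap":((V<70)&(S<110),258,245,296,280,14),"amb":((H<15)&(S>120),325,250,360,278,13),"ring":((V<60)&(S<110),405,240,445,280,14)}
for k,(m,*b,z) in objs.items():
    m,st,ce=big(cv2.morphologyEx(box(m,*b).astype(np.uint8),cv2.MORPH_CLOSE,np.ones((3,3)))>0)
    v,u=np.nonzero(m); w=ray(c,np.c_[u,v],z); q=w[:,:2].mean(0); (cx,cy),rr=cv2.minEnclosingCircle(np.c_[u,v].astype(np.float32))
    ev,E=np.linalg.eigh(np.cov(w[:,:2].T)); t=(w[:,:2]-q)@E[:,1]
    print(k,st,q.round(1),"circ",ray(c,(cx,cy),z)[0].round(1),"axis",E[:,1].round(3),np.ptp(t).round(0),"mid",(q+E[:,1]*(t.max()+t.min())/2).round(1))
E
```

```text
table z [342.25899144 307.39161698   1.89846296] [504.43402185  24.6129739    2.18652371] [287.78039298 208.53724993   3.38970415]
blue 3439 [610.9 124.2  12. ] [ 83. 171.  81. 171.] corners [[694.0, 173.0], [700.0, 90.0], [530.0, 77.0], [524.0, 158.0]] floor z 8.8
yellow 3495 [619.5  39.2  12. ] [ 85. 174.  83. 173.] corners [[703.0, 90.0], [711.0, 5.0], [538.0, -10.0], [530.0, 72.0]] floor z 8.8
red 3284 [626.6 -44.8  12. ] [ 81. 170.  79. 170.] corners [[708.0, 3.0], [716.0, -78.0], [547.0, -91.0], [539.0, -12.0]] floor z 8.7
white 3628 [ 633.8 -131.3   12. ] [ 90. 177.  88. 176.] corners [[718.0, -79.0], [728.0, -169.0], [552.0, -182.0], [542.0, -95.0]] floor z 8.9
mag [104 175  27  26 550] [559.1 386.2] circ [558.7 386.5   8. ] axis [-0.099  0.995] 51.0 mid [559.2 385.6]
mir [488 197  46  65 648] [ 503.  -389.1] circ [ 494.7 -391.9    5. ] axis [-0.856 -0.517] 142.0 mid [ 496.2 -393.2]
cob [184 256  20  18 217] [410.3 224.3] circ [411.3 226.1  13. ] axis [0.571 0.821] 37.0 mid [411.4 225.8]
cap [263 249  27  28 504] [419.3  67.9] circ [418.4  68.   14. ] axis [-0.817  0.577] 52.0 mid [419.1  68. ]
amb [335 257  16  16 144] [416.4 -59.5] circ [417.9 -60.4  13. ] axis [-0.695  0.719] 32.0 mid [417.6 -60.8]
ring [412 247  27  27 330] [ 429.5 -218.4] circ [ 428.5 -218.4   14. ] axis [-0.697  0.717] 53.0 mid [ 429.2 -218. ]
```

View pics/crop0.png

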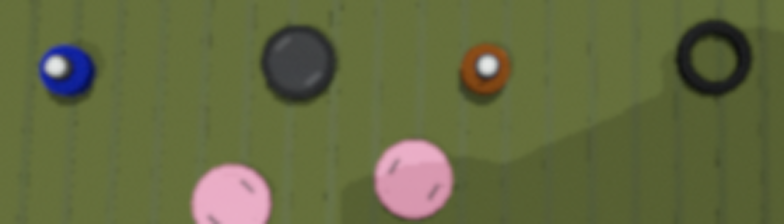

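The close crop confirms the choice: the closed disc with clips is at pixel (277,262), the open ring at (425,260) and the cobalt bottle at (194,265). I'll start with the mirror.

```bash
cat >> h.py <<'E'
from scipy.spatial.transform import Rotation as Ro
def go(x,y,z,yaw,s=None):
    s=s or sense(); w,a,b,c_=s["ee_rot"]; R=Ro.from_quat([a,b,c_,w]).as_matrix()
    t=np.radians(yaw); T=np.array([[np.cos(t),np.sin(t),0],[np.sin(t),-np.cos(t),0],[0,0,-1]])
    print("off cm",(R.T@(np.array([x,y,z])-s["eef_pos"])/10).round(2),"rot",np.degrees(Ro.from_matrix(R.T@T).as_rotvec()).round(1))
E
python3 - <<'E'
from h import *
c=capture("wrist");print(np.array(c["mount"]).round(3),c["vertical_fov"])
go(490,-397,250,31)
E
```

```text
[[-1.0000e-03 -9.4800e-01 -3.1900e-01  8.2295e+01]
 [ 1.0000e+00 -0.0000e+00 -1.0000e-03  6.5500e-01]
 [ 0.0000e+00 -3.1900e-01  9.4800e-01 -6.9804e+01]
 [ 0.0000e+00  0.0000e+00  0.0000e+00  1.0000e+00]] 58.762836849618765
off cm [38.72 -2.71  5.37] rot [ -0.   -0.  -17.9]
```

step_arm --plan '[{"offset":[38.7,-2.7,5.4],"rot":[0,0,-17.9],"gripper":8.5},{"offset":[38.7,-2.7,5.4],"rot":[0,0,-17.9],"gripper":8.5},{"offset":[38.7,-2.7,5.4],"rot":[0,0,-17.9],"gripper":8.5},{"offset":[38.7,-2.7,5.4],"rot":[0,0,-17.9],"gripper":8.5},{"offset":[38.7,-2.7,5.4],"rot":[0,0,-17.9],"gripper":8.5},{"offset":[38.7,-2.7,5.4],"rot":[0,0,-17.9],"gripper":8.5},{"offset":[38.7,-2.7,5.4],"rot":[0,0,-17.9],"gripper":8.5},{"offset":[38.7,-2.7,5.4],"rot":[0,0,-17.9],"gripper":8.5},{"offset":[38.7,-2.7,5.4],"rot":[0,0,-17.9],"gripper":8.5},{"offset":[38.7,-2.7,5.4],"rot":[0,0,-17.9],"gripper":8.5},{"offset":[38.7,-2.7,5.4],"rot":[0,0,-17.9],"gripper":8.5},{"offset":[38.7,-2.7,5.4],"rot":[0,0,-17.9],"gripper":8.5}]'

```text
time_s: 1.4
eef_pos: [488.9, -398.0, 250.3]
ee_rot: [0.0, 0.964, 0.267, 0.0]
force: [-0.2, 0.3, 0.0]
grip_width: 0.996
grip_force: 0.0
```

```bash
python3 - <<'E'
from h import *
s=sense();print(s["eef_pos"],s["joints"].round(2));c=capture("wrist");save("w1",c["color"])
hsv=cv2.cvtColor(c["color"],cv2.COLOR_RGB2HSV)
for n,m,z in (("black",hsv[...,2]<55,7),("head",(hsv[...,1]<60)&(hsv[...,2]>110),5)):
    nn,l,st,ce=cv2.connectedComponentsWithStats(m.astype(np.uint8))
    for i in range(1,nn):
        if st[i,4]>300:
            v,u=np.nonzero(l==i); w=ray(c,np.c_[u,v],z,s)[:,:2];r=cv2.minAreaRect(w.astype(np.float32));print(n,st[i],r)
E
```

```text
[ 488.91873342 -397.96002658  250.28150708] [-0.87  0.59  1.23 -0.    1.33  0.16]
black [  30  120   80   72 3104] ((429.59130859375, -218.76231384277344), (51.046390533447266, 56.767738342285156), 30.88214874267578)
black [    0   323   209   157 16593] ((229.11395263671875, -313.62689208984375), (168.10287475585938, 206.3348388671875), 30.898962020874023)
black [  441   323   199   157 13018] ((438.7288513183594, -663.913330078125), (168.07095336914062, 197.2675018310547), 30.898962020874023)
black [ 229  460  192   20 2754] ((273.0633544921875, -528.2003784179688), (23.148557662963867, 182.3348388671875), 30.89895248413086)
head [ 298  102   47   94 2316] ((526.9100341796875, -373.0782470703125), (66.63936614990234, 33.07040786743164), 29.764625549316406)
head [500 268  27  27 512] ((516.8953247070312, -559.4656982421875), (20.032018661499023, 22.009559631347656), 3.7946903705596924)
head [ 135  322   56   78 1211] ((303.960693359375, -344.9293518066406), (90.3751449584961, 19.67133331298828), 3.4115192890167236)
head [ 458  322   57   78 1298] ((448.6466979980469, -587.0252685546875), (90.76537322998047, 20.111358642578125), 58.580665588378906)
```

View pics/w1.png

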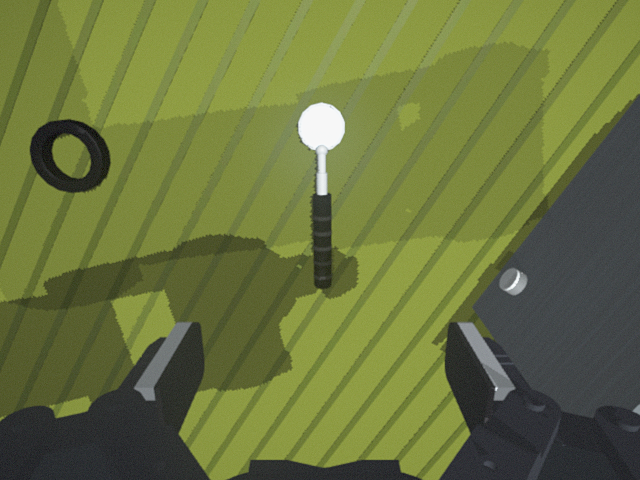

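The mirror's head is at (321,127) and its handle runs from (321,194) to (322,288), in line with the tool. A dark box lies to the right, from about (480,300). I'll check its clearance.

```bash
python3 - <<'E'
from h import *
s=sense();c=capture("wrist");P=cloud(c,s)
w=ray(c,[(321,127),(321,194),(322,288)],7,s);print(w.round(1))
w[0]=ray(c,(321,127),6,s)[0]; d=w[0]-w[2];a=np.degrees(np.arctan2(d[1],d[0]));print(a,np.linalg.norm(d[:2]))
u=d[:2]/np.linalg.norm(d[:2]);o=w[2][:2]+u*70;o2=w[0][:2]-53*u;print(o,o2)
for p in((480,300),(510,250),(560,200),(600,300)):print(P[p[1],p[0]].round())
g=o2*.5+o*.5-u*5;print("grasp",g);go(g[0],g[1],130,a);go(g[0],g[1],76,a)
E
```

```text
[[ 541.2 -364.8    7. ]
 [ 499.5 -389.7    7. ]
 [ 433.7 -429.7    7. ]]
31.124082892699406 125.51014297146888
[ 493.64671626 -393.56092484] [ 495.79552389 -392.26344903]
[ 490. -548.    3.]
[ 537. -543.    0.]
[ 588. -548.    3.]
[ 546. -547.  101.]
grasp [ 490.44087059 -395.49665291]
off cm [ 0.23 -0.14 12.03] rot [ 0.  -0.  -0.2]
off cm [ 0.23 -0.14 17.43] rot [ 0.  -0.  -0.2]
```

step_arm --plan '[{"offset":[0.2,-0.1,5],"rot":[0,0,0],"gripper":8.5},{"offset":[0.2,-0.1,10],"rot":[0,0,0],"gripper":8.5},{"offset":[0.2,-0.1,14],"rot":[0,0,0],"gripper":8.5},{"offset":[0.2,-0.1,17.4],"rot":[0,0,0],"gripper":8.5},{"offset":[0.2,-0.1,17.4],"rot":[0,0,0],"gripper":8.5},{"offset":[0.2,-0.1,17.4],"rot":[0,0,0],"gripper":0},{"offset":[0.2,-0.1,17.4],"rot":[0,0,0],"gripper":0},{"offset":[0.2,-0.1,17.4],"rot":[0,0,0],"gripper":0},{"offset":[0.2,-0.1,17.4],"rot":[0,0,0],"gripper":0},{"offset":[0.2,-0.1,17.4],"rot":[0,0,0],"gripper":0},{"offset":[0.2,-0.1,17.4],"rot":[0,0,0],"gripper":0},{"offset":[0.2,-0.1,17.4],"rot":[0,0,0],"gripper":0}]' --squeeze 30

```text
time_s: 2.7
eef_pos: [491.2, -395.5, 76.8]
ee_rot: [0.0, 0.964, 0.267, 0.0]
force: [-1.5, 1.5, 6.0]
grip_width: 0.146
grip_force: 30.0
```

step_arm --plan '[{"offset":[0,0,-4],"rot":[0,0,0],"gripper":0},{"offset":[0,0,-9],"rot":[0,0,0],"gripper":0},{"offset":[0,0,-13],"rot":[0,0,0],"gripper":0},{"offset":[0,0,-13],"rot":[0,0,0],"gripper":0}]'

```text
time_s: 3.1
eef_pos: [492.3, -396.6, 212.2]
ee_rot: [0.005, 0.964, 0.267, 0.002]
force: [0.6, 0.1, -0.9]
grip_width: 0.145
grip_force: 29.6
```

```bash
python3 - <<'E'
from h import *
s=sense();print(s["eef_pos"],s["grip_width"],s["grip_force"]);go(628.5,-129,207,5)
E
```

```text
[ 492.26737237 -396.59082576  212.20195375] 0.14476631227260822 29.57433521747589
off cm [ 25.46 -15.92   0.4 ] rot [ 0.6 -0.2 26. ]
```

step_arm --plan '[{"offset":[25.5,-15.9,0],"rot":[0,0,26],"gripper":0},{"offset":[25.5,-15.9,0],"rot":[0,0,26],"gripper":0},{"offset":[25.5,-15.9,0],"rot":[0,0,26],"gripper":0},{"offset":[25.5,-15.9,0],"rot":[0,0,26],"gripper":0},{"offset":[25.5,-15.9,0],"rot":[0,0,26],"gripper":0},{"offset":[25.5,-15.9,0],"rot":[0,0,26],"gripper":0},{"offset":[25.5,-15.9,0],"rot":[0,0,26],"gripper":0},{"offset":[25.5,-15.9,0],"rot":[0,0,26],"gripper":0},{"offset":[25.5,-15.9,0],"rot":[0,0,26],"gripper":0},{"offset":[25.5,-15.9,0],"rot":[0,0,26],"gripper":0}]'

```text
time_s: 4.1
eef_pos: [627.2, -129.3, 205.7]
ee_rot: [0.0, 0.999, 0.043, -0.0]
force: [0.1, -0.3, 0.6]
grip_width: 0.146
grip_force: 29.6
```

```bash
python3 - <<'E'
from h import *
s=sense();print(s["eef_pos"],s["joints"].round(2));c=capture("wrist");save("w2",c["color"]);P=cloud(c,s)
E
```

```text
[ 627.1638474  -129.27586753  205.68231227] [-0.39  0.65  1.24 -0.    1.25  1.1 ]
```

View pics/w2.png

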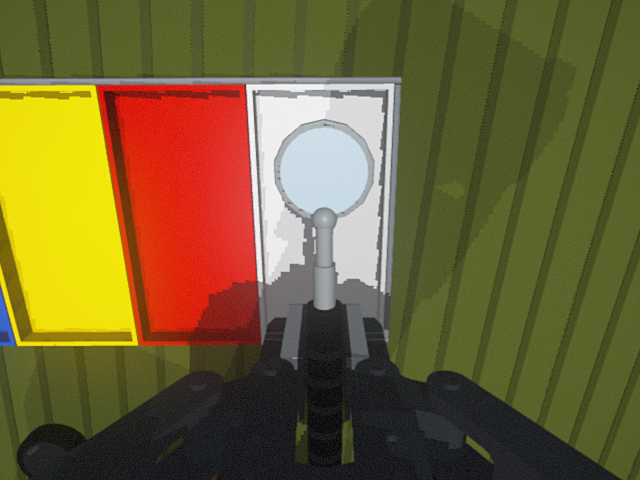

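The mirror is held straight over the white tray, with its head at (324,170). The tray divider corners show at (98,88)/(136,345), (247,86)/(262,343) and (392,86)/(388,342).

```bash
python3 - <<'E'
from h import *
s=sense();c=capture("wrist");P=cloud(c,s)
w=ray(c,[(98,88),(136,345),(247,86),(262,343),(392,86),(388,342)],21,s)[:,:2];print(w.round(1).tolist())
for i in (0,2,4): d=w[i]-w[i+1];print(np.degrees(np.arctan2(d[1],d[0])).round(1),np.linalg.norm(d).round(1),(w[i]+w[i+1])/2)
print("white c",w[2:].mean(0),"red c",w[:4].mean(0))
print("head",P[170,324],"tube",P[270,324], P[230,325])
print("tray floor z",P[200,200],"table",P[250,500])
E
```

```text
[[703.2, 4.5], [537.3, -7.6], [711.4, -79.0], [546.2, -93.8], [718.3, -160.2], [554.3, -179.8]]
4.2 166.4 [620.26719452  -1.52847399]
5.1 165.8 [628.80895831 -86.39381007]
6.8 165.1 [ 636.31376081 -169.97995711]
white c [ 632.56135956 -128.18688359] red c [624.53807641 -43.96114203]
head [ 686.57636798 -124.59709311  135.16292375] tube [ 653.1715888  -127.43551828  140.11758939] [ 667.32439214 -126.56916421  139.46307996]
tray floor z [639.93213318 -48.5141199    7.75241193] table [ 6.19962652e+02 -2.51780818e+02 -4.13428690e-01]
```

step_arm --plan '[{"offset":[-0.1,0,4],"rot":[0,0,0],"gripper":0},{"offset":[-0.1,0,8],"rot":[0,0,0],"gripper":0},{"offset":[-0.1,0,10.5],"rot":[0,0,0],"gripper":0},{"offset":[-0.1,0,12],"rot":[0,0,0],"gripper":0},{"offset":[-0.1,0,12],"rot":[0,0,0],"gripper":0},{"offset":[-0.1,0,12],"rot":[0,0,0],"gripper":0},{"offset":[-0.1,0,12],"rot":[0,0,0],"gripper":3.5},{"offset":[-0.1,0,12],"rot":[0,0,0],"gripper":3.5},{"offset":[-0.1,0,12],"rot":[0,0,0],"gripper":3.5},{"offset":[-0.1,0,9],"rot":[0,0,0],"gripper":3.5},{"offset":[-0.1,0,4],"rot":[0,0,0],"gripper":3.5},{"offset":[-0.1,0,-2],"rot":[0,0,0],"gripper":8.5}]'

```text
time_s: 5.4
eef_pos: [626.4, -127.7, 217.4]
ee_rot: [-0.0, 0.999, 0.044, -0.0]
force: [0.2, -0.4, -0.4]
grip_width: 0.562
grip_force: 0.0
```

```bash
python3 - <<'E'
from h import *
s=sense();print(s["eef_pos"],s["joints"].round(2));c=capture("wrist");save("w3",c["color"]);P=cloud(c,s)
print(P[240:320:20,324].round(1).tolist())
# magnifier from top image: axis
c=capture("top");save("t3",c["color"])
w=ray(c,[(118,188),(111,246)],8)[:,:2];d=w[0]-w[1];print(w,np.degrees(np.arctan2(d[1],d[0])))
go(520,395,250,-3)
E
```

```text
[ 626.35285461 -127.68181264  217.44253642] [-0.38  0.64  1.23  0.    1.27  1.1 ]
[[619.0, -128.6, 20.4], [605.2, -129.8, 21.1], [591.2, -131.0, 22.5], [575.9, -132.4, 21.6]]
[[558.80604691 383.57838148]
 [443.87899321 387.67514954]] -2.0415399694127254
off cm [ -6.2  -53.08  -3.01] rot [ 0.3 -0.7  8. ]
```

View pics/w3.png

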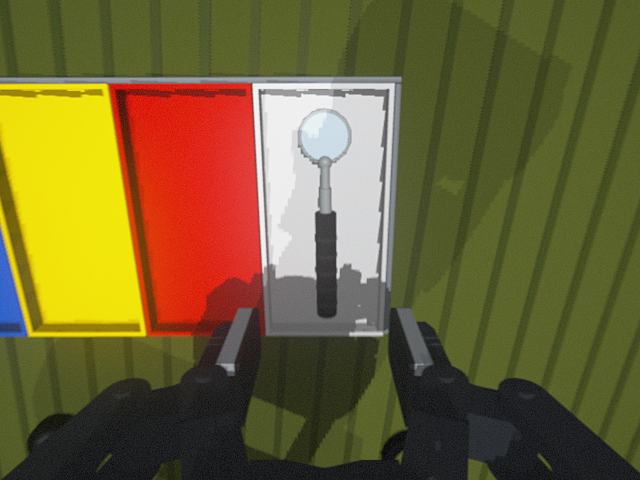

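The mirror lies flat inside the white tray, with its head at (325,135) and its handle down to (327,315). Next is the magnifier.

step_arm --plan '[{"offset":[-6.9,-52,-3],"rot":[0,0,7],"gripper":8.5},{"offset":[-6.9,-52,-3],"rot":[0,0,7],"gripper":8.5},{"offset":[-6.9,-52,-3],"rot":[0,0,7],"gripper":8.5},{"offset":[-6.9,-52,-3],"rot":[0,0,7],"gripper":8.5},{"offset":[-6.9,-52,-3],"rot":[0,0,7],"gripper":8.5},{"offset":[-6.9,-52,-3],"rot":[0,0,7],"gripper":8.5},{"offset":[-6.9,-52,-3],"rot":[0,0,7],"gripper":8.5},{"offset":[-6.9,-52,-3],"rot":[0,0,7],"gripper":8.5},{"offset":[-6.9,-52,-3],"rot":[0,0,7],"gripper":8.5},{"offset":[-6.9,-52,-3],"rot":[0,0,7],"gripper":8.5},{"offset":[-6.9,-52,-3],"rot":[0,0,7],"gripper":8.5},{"offset":[-6.9,-52,-3],"rot":[0,0,7],"gripper":8.5}]'

```text
time_s: 6.7
eef_pos: [511.1, 387.2, 245.6]
ee_rot: [-0.0, 1.0, -0.015, 0.0]
force: [0.1, -0.6, -0.7]
grip_width: 0.993
grip_force: 0.0
```

step_arm --plan '[{"offset":[0,0,0],"rot":[0,0,0],"gripper":8.5}]'

```text
time_s: 6.8
eef_pos: [512.4, 384.1, 245.5]
ee_rot: [0.0, 1.0, -0.017, -0.0]
force: [-0.9, -0.0, -1.6]
grip_width: 0.998
grip_force: 0.0
```

```bash
python3 - <<'E'
from h import *
s=sense();print(s["eef_pos"],s["joints"].round(2),s["time_s"]);c=capture("wrist");save("w4",c["color"])
E
```

```text
[512.41397711 384.14620975 245.5335163 ] [ 0.46  0.61  1.2  -0.    1.33  2.07] 6.8
```

View pics/w4.png

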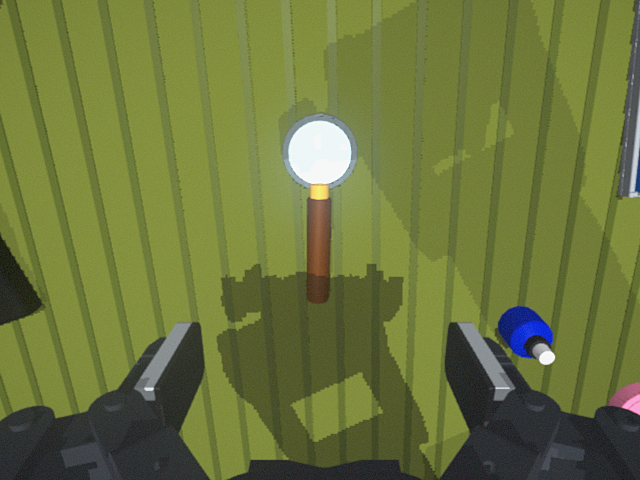

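The lens is at (320,152) and the handle end at (318,303).

```bash
python3 - <<'E'
from h import *
s=sense();c=capture("wrist")
L=ray(c,(320,152),8,s)[0][:2];H=ray(c,(318,302),9,s)[0][:2];d=L-H;n=np.linalg.norm(d);u=d/n;a=np.degrees(np.arctan2(u[1],u[0]));print(L,H,n,a)
o=(L-44*u+H+71*u)/2;print("origin",o);g=o-2*u;go(*g,76,a)
E
```

```text
[557.98405632 384.26083955] [440.26292576 390.42987437] 117.88266018449373 -2.9997727468924498
origin [512.60499256 386.63887502]
off cm [-0.25 -0.36 16.97] rot [0.  0.  0.9]
```

step_arm --plan '[{"offset":[-0.2,-0.25,5],"rot":[0,0,0.9],"gripper":8.5},{"offset":[-0.2,-0.25,10],"rot":[0,0,0.9],"gripper":8.5},{"offset":[-0.2,-0.25,14],"rot":[0,0,0.9],"gripper":8.5},{"offset":[-0.2,-0.25,16.9],"rot":[0,0,0.9],"gripper":8.5},{"offset":[-0.2,-0.25,16.9],"rot":[0,0,0.9],"gripper":8.5},{"offset":[-0.2,-0.25,16.9],"rot":[0,0,0.9],"gripper":0},{"offset":[-0.2,-0.25,16.9],"rot":[0,0,0.9],"gripper":0},{"offset":[-0.2,-0.25,16.9],"rot":[0,0,0.9],"gripper":0},{"offset":[-0.2,-0.25,16.9],"rot":[0,0,0.9],"gripper":0},{"offset":[-0.2,-0.25,16.9],"rot":[0,0,0.9],"gripper":0},{"offset":[-0.2,-0.25,16.9],"rot":[0,0,0.9],"gripper":0},{"offset":[-0.2,-0.25,16.9],"rot":[0,0,0.9],"gripper":0}]' --squeeze 40

```text
time_s: 8.1
eef_pos: [511.0, 386.9, 78.0]
ee_rot: [-0.0, 1.0, -0.025, 0.001]
force: [-1.1, -0.7, 6.2]
grip_width: 0.188
grip_force: 39.2
```

step_arm --plan '[{"offset":[0,0,-4],"rot":[0,0,0],"gripper":0},{"offset":[0,0,-9],"rot":[0,0,0],"gripper":0},{"offset":[0,0,-13],"rot":[0,0,0],"gripper":0},{"offset":[0,0,-13],"rot":[0,0,0],"gripper":0},{"offset":[0,0,-13],"rot":[0,0,0],"gripper":0}]'

```text
time_s: 8.6
eef_pos: [510.5, 386.7, 207.1]
ee_rot: [-0.0, 1.0, -0.025, 0.0]
force: [-0.8, 0.4, -1.2]
grip_width: 0.189
grip_force: 39.4
```

```bash
python3 - <<'E'
from h import *
s=sense();print(s["eef_pos"],s["grip_width"],s["grip_force"]);go(622.5,-44.2,206,5.2)
E
```

```text
[510.52348189 386.7348893  207.10804466] 0.18929822194583718 39.3740451335907
off cm [13.35 42.48  0.1 ] rot [-0.  -0.  -8.1]
```

step_arm --plan '[{"offset":[13.4,42.5,0],"rot":[0,0,-8.1],"gripper":0},{"offset":[13.4,42.5,0],"rot":[0,0,-8.1],"gripper":0},{"offset":[13.4,42.5,0],"rot":[0,0,-8.1],"gripper":0},{"offset":[13.4,42.5,0],"rot":[0,0,-8.1],"gripper":0},{"offset":[13.4,42.5,0],"rot":[0,0,-8.1],"gripper":0},{"offset":[13.4,42.5,0],"rot":[0,0,-8.1],"gripper":0},{"offset":[13.4,42.5,0],"rot":[0,0,-8.1],"gripper":0},{"offset":[13.4,42.5,0],"rot":[0,0,-8.1],"gripper":0},{"offset":[13.4,42.5,0],"rot":[0,0,-8.1],"gripper":0},{"offset":[13.4,42.5,0],"rot":[0,0,-8.1],"gripper":0},{"offset":[13.4,42.5,0],"rot":[0,0,-8.1],"gripper":0},{"offset":[13.4,42.5,0],"rot":[0,0,-8.1],"gripper":0}]'

```text
time_s: 9.8
eef_pos: [622.5, -43.4, 205.6]
ee_rot: [-0.0, 0.999, 0.046, -0.001]
force: [-0.5, -0.4, -1.3]
grip_width: 0.192
grip_force: 39.5
```

```bash
python3 - <<'E'
from h import *
s=sense();print(s["eef_pos"],s["joints"].round(2));c=capture("wrist");save("w5",c["color"]);P=cloud(c,s)
np.save("P5",P)
E
```

```text
[622.54441306 -43.41885778 205.62827182] [-0.26  0.61  1.3   0.    1.23  1.22]
```

View pics/w5.png

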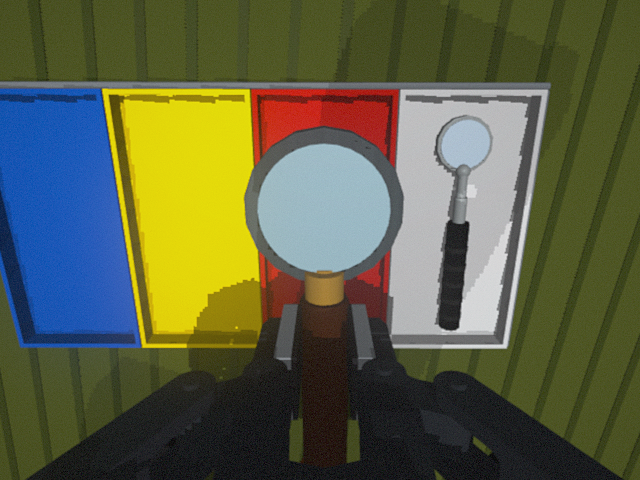

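The magnifier hangs straight over the red tray, with its lens at (324,203). The dividers show at (104,92)/(140,347), (250,90)/(262,346) and (398,90)/(385,346).

```bash
python3 - <<'E'
from h import *
s=sense();c=capture("wrist");P=cloud(c,s)
w=ray(c,[(104,92),(140,347),(250,90),(262,346),(398,90),(385,346)],21,s)[:,:2]
print("yellow",w[:4].mean(0),"red",w[2:].mean(0))
for i in (0,2,4): d=w[i]-w[i+1];print(np.degrees(np.arctan2(d[1],d[0])).round(1),np.linalg.norm(d).round(1))
L=ray(c,(324,203),138,s)[0];print("lens",L,"depth lens",P[203,324],"rim",P[135,324],P[203,252],P[203,396],"handle",P[330:460:30,324].round(1).tolist())
E
```

```text
yellow [617.07960815  40.31250518] red [625.23945742 -42.99779867]
4.3 166.1
4.9 166.3
5.4 166.2
lens [671.41670131 -39.09116755 138.        ] depth lens [671.59987713 -39.07534169 138.75444792] rim [693.24904806 -37.0841675  137.71593192] [669.12074618 -15.27444381 137.59650679] [673.60302166 -62.8409676  137.98073805] handle [[628.7, -43.0, 146.3], [616.0, -44.2, 145.3], [603.5, -45.3, 145.7], [590.2, -46.6, 145.9], [575.3, -47.9, 145.1]]
```

step_arm --plan '[{"offset":[-0.2,0,4],"rot":[0,0,0],"gripper":0},{"offset":[-0.2,0,8],"rot":[0,0,0],"gripper":0},{"offset":[-0.2,0,10.5],"rot":[0,0,0],"gripper":0},{"offset":[-0.2,0,11.9],"rot":[0,0,0],"gripper":0},{"offset":[-0.2,0,11.9],"rot":[0,0,0],"gripper":0},{"offset":[-0.2,0,11.9],"rot":[0,0,0],"gripper":0},{"offset":[-0.2,0,11.9],"rot":[0,0,0],"gripper":3.5},{"offset":[-0.2,0,11.9],"rot":[0,0,0],"gripper":3.5},{"offset":[-0.2,0,11.9],"rot":[0,0,0],"gripper":3.5},{"offset":[-0.2,0,9],"rot":[0,0,0],"gripper":3.5},{"offset":[-0.2,0,4],"rot":[0,0,0],"gripper":3.5},{"offset":[-0.2,0,-2],"rot":[0,0,0],"gripper":8.5}]'

```text
time_s: 11.1
eef_pos: [620.7, -44.6, 218.4]
ee_rot: [-0.0, 0.999, 0.045, -0.001]
force: [0.7, 0.3, 1.7]
grip_width: 0.564
grip_force: 0.0
```

```bash
python3 - <<'E'
from h import *
s=sense();print(s["eef_pos"]);c=capture("wrist");save("w6",c["color"])
go(360,68,260,5); go(418,68,260,95)
E
```

```text
[620.68383942 -44.58855588 218.3916992 ]
off cm [-25.13 -13.64  -3.57] rot [ 0.3 -0.7  0.2]
off cm [-19.35 -13.11  -3.5 ] rot [  0.8  -0.4 -89.8]
```

View pics/w6.png

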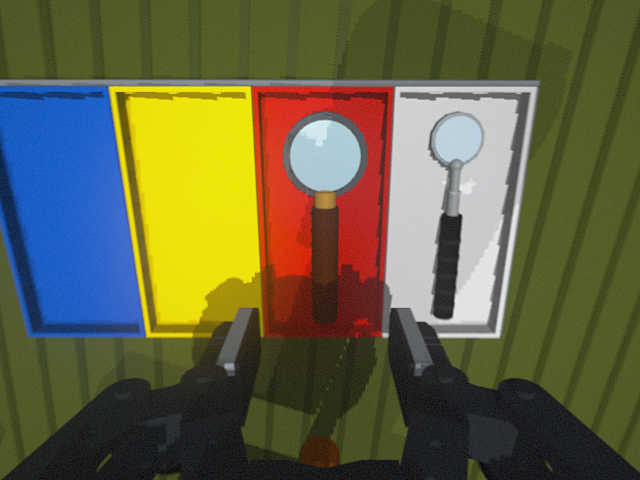

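The magnifier lies flat in the red tray, with its lens at (325,153) and its handle end at (325,320). The cap is next, gripped along the tray's length.

step_arm --plan '[{"offset":[-19.35,-13.1,-3.5],"rot":[0,0,-89.8],"gripper":7.2},{"offset":[-19.35,-13.1,-3.5],"rot":[0,0,-89.8],"gripper":7.2},{"offset":[-19.35,-13.1,-3.5],"rot":[0,0,-89.8],"gripper":7.2},{"offset":[-19.35,-13.1,-3.5],"rot":[0,0,-89.8],"gripper":7.2},{"offset":[-19.35,-13.1,-3.5],"rot":[0,0,-89.8],"gripper":7.2},{"offset":[-19.35,-13.1,-3.5],"rot":[0,0,-89.8],"gripper":7.2},{"offset":[-19.35,-13.1,-3.5],"rot":[0,0,-89.8],"gripper":7.2},{"offset":[-19.35,-13.1,-3.5],"rot":[0,0,-89.8],"gripper":7.2},{"offset":[-19.35,-13.1,-3.5],"rot":[0,0,-89.8],"gripper":7.2},{"offset":[-19.35,-13.1,-3.5],"rot":[0,0,-89.8],"gripper":7.2},{"offset":[-19.35,-13.1,-3.5],"rot":[0,0,-89.8],"gripper":7.2},{"offset":[-19.35,-13.1,-3.5],"rot":[0,0,-89.8],"gripper":7.2}]'

```text
time_s: 12.35
eef_pos: [416.5, 68.2, 252.0]
ee_rot: [0.0, 0.675, 0.737, 0.0]
force: [0.7, 0.9, 0.6]
grip_width: 0.844
grip_force: 0.0
```

step_arm --plan '[{"offset":[0,0,0],"rot":[0,0,0],"gripper":7.2},{"offset":[0,0,0],"rot":[0,0,0],"gripper":7.2}]'

```text
time_s: 12.55
eef_pos: [416.5, 68.2, 252.0]
ee_rot: [0.0, 0.676, 0.737, 0.0]
force: [-0.4, -0.9, -0.6]
grip_width: 0.84
grip_force: 0.0
```

```bash
python3 - <<'E'
from h import *
s=sense();print(s["eef_pos"],s["joints"].round(2));c=capture("wrist");save("w7",c["color"]);P=cloud(c,s)
hsv=cv2.cvtColor(c["color"],cv2.COLOR_RGB2HSV)
m=((hsv[...,2]<80)&(hsv[...,1]<110)).astype(np.uint8)
n,l,st,ce=cv2.connectedComponentsWithStats(m)
for i in range(1,n):
    if st[i,4]>400: v,u=np.nonzero(l==i); cc,r=cv2.minEnclosingCircle(ray(c,np.c_[u,v],14,s)[:,:2].astype(np.float32));print(st[i],cc,r,np.median(P[l==i][:,2]))
E
```

```text
[416.46643899  68.22910796 251.95555074] [-0.12  0.14  1.86  0.    1.14 -0.2 ]
[151  83  83  35 447] (319.862060546875, 135.74330139160156) 28.165508270263672 0.30352078678242833
[    0    90   640   390 41974] (429.28936767578125, -129.900390625) 305.40264892578125 242.12352632011806
[ 103  127  156   81 2023] (310.4486999511719, 85.5196304321289) 56.9686393737793 0.25498060710759773
[ 294  174   69   71 3556] (419.5930480957031, 70.3540267944336) 26.868234634399414 14.20350088615433
[ 119  215  104   40 1089] (302.4237060546875, 45.42174530029297) 38.804317474365234 0.05801342290044431
[576 332  56  26 405] (657.8714599609375, -27.10733413696289) 22.59197425842285 12.727043866589554
```

View pics/w7.png

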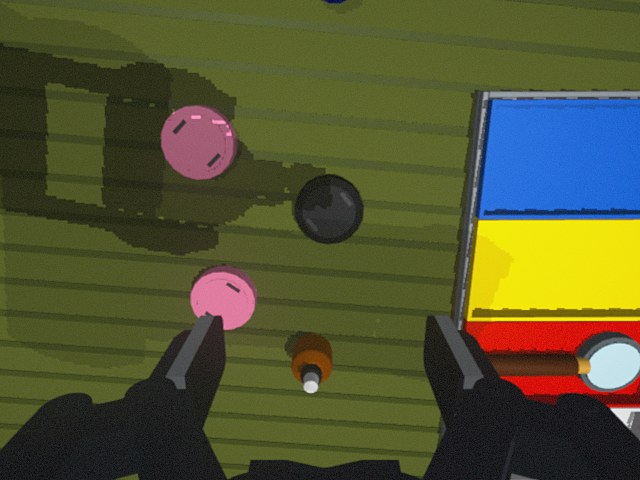

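The cap is at (328,209), between the fingers' closing line, with the pink caps and the amber bottle clear.

```bash
python3 - <<'E'
from h import *
go(419.2,69.5,76,95)
E
```

```text
off cm [ 0.1   0.28 17.6 ] rot [ 0.   0.  -0.1]
```

step_arm --plan '[{"offset":[0.1,0.3,5],"rot":[0,0,0],"gripper":7.2},{"offset":[0.1,0.3,10],"rot":[0,0,0],"gripper":7.2},{"offset":[0.1,0.3,14],"rot":[0,0,0],"gripper":7.2},{"offset":[0.1,0.3,17.5],"rot":[0,0,0],"gripper":7.2},{"offset":[0.1,0.3,17.5],"rot":[0,0,0],"gripper":7.2},{"offset":[0.1,0.3,17.5],"rot":[0,0,0],"gripper":4},{"offset":[0.1,0.3,17.5],"rot":[0,0,0],"gripper":4},{"offset":[0.1,0.3,17.5],"rot":[0,0,0],"gripper":4},{"offset":[0.1,0.3,17.5],"rot":[0,0,0],"gripper":4},{"offset":[0.1,0.3,17.5],"rot":[0,0,0],"gripper":4}]' --squeeze 30

```text
time_s: 13.6
eef_pos: [420.3, 69.4, 78.7]
ee_rot: [0.001, 0.676, 0.737, 0.001]
force: [-0.5, -0.0, 10.0]
grip_width: 0.586
grip_force: 32.0
```

step_arm --plan '[{"offset":[0,0,-4],"rot":[0,0,0],"gripper":4},{"offset":[0,0,-9],"rot":[0,0,0],"gripper":4},{"offset":[0,0,-13],"rot":[0,0,0],"gripper":4},{"offset":[0,0,-13],"rot":[0,0,0],"gripper":4},{"offset":[0,0,-13],"rot":[0,0,0],"gripper":4}]'

```text
time_s: 14.1
eef_pos: [419.4, 69.5, 208.1]
ee_rot: [0.001, 0.676, 0.737, 0.001]
force: [0.2, 0.0, -0.1]
grip_width: 0.585
grip_force: 31.5
```

```bash
python3 - <<'E'
from h import *
s=sense();print(s["eef_pos"],s["grip_width"],s["grip_force"]);go(617,40.3,206,95)
E
```

```text
[419.41990009  69.52561964 208.10679532] 0.5846704241686608 31.488874554634094
off cm [-4.64 19.43  0.27] rot [0.2 0.  0. ]
```

step_arm --plan '[{"offset":[-4.6,19.4,0.2],"rot":[0,0,0],"gripper":4},{"offset":[-4.6,19.4,0.2],"rot":[0,0,0],"gripper":4},{"offset":[-4.6,19.4,0.2],"rot":[0,0,0],"gripper":4},{"offset":[-4.6,19.4,0.2],"rot":[0,0,0],"gripper":4},{"offset":[-4.6,19.4,0.2],"rot":[0,0,0],"gripper":4},{"offset":[-4.6,19.4,0.2],"rot":[0,0,0],"gripper":4},{"offset":[-4.6,19.4,0.2],"rot":[0,0,0],"gripper":4},{"offset":[-4.6,19.4,0.2],"rot":[0,0,0],"gripper":4}]'

```text
time_s: 14.9
eef_pos: [615.6, 41.0, 205.2]
ee_rot: [-0.0, 0.675, 0.737, -0.0]
force: [-0.0, -0.3, -1.0]
grip_width: 0.584
grip_force: 31.5
```

```bash
python3 - <<'E'
from h import *
s=sense();print(s["eef_pos"]);c=capture("wrist");save("w8",c["color"]);P=cloud(c,s)
go(617,40.3,87,95)
m=(P[...,2]>125)&(P[...,2]<155)&(np.hypot(P[...,0]-617,P[...,1]-40)<40)
print(m.sum(),np.percentile(P[m],[2,50,98],axis=0).round(1))
E
```

```text
[615.64938509  40.95388734 205.19335911]
off cm [-0.07  0.11 11.84] rot [ 0. -0.  0.]
17826 [[584.8  18.7 130.3]
 [615.9  45.4 140.6]
 [645.9  65.8 153.1]]
```

View pics/w8.png

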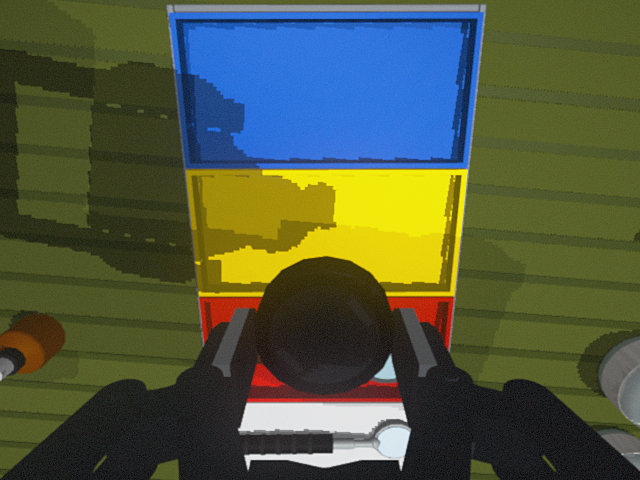

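The cap is held level over the yellow tray, at (325,325).

step_arm --plan '[{"offset":[0,0.1,4],"rot":[0,0,0],"gripper":4},{"offset":[0,0.1,8],"rot":[0,0,0],"gripper":4},{"offset":[0,0.1,10.5],"rot":[0,0,0],"gripper":4},{"offset":[0,0.1,11.7],"rot":[0,0,0],"gripper":4},{"offset":[0,0.1,11.7],"rot":[0,0,0],"gripper":4},{"offset":[0,0.1,11.7],"rot":[0,0,0],"gripper":4},{"offset":[0,0.1,11.7],"rot":[0,0,0],"gripper":6.8},{"offset":[0,0.1,11.7],"rot":[0,0,0],"gripper":6.8},{"offset":[0,0.1,11.7],"rot":[0,0,0],"gripper":6.8},{"offset":[0,0.1,9],"rot":[0,0,0],"gripper":6.8},{"offset":[0,0.1,4],"rot":[0,0,0],"gripper":6.8},{"offset":[0,0.1,-4],"rot":[0,0,0],"gripper":6.8}]'

```text
time_s: 16.15
eef_pos: [617.3, 40.7, 216.4]
ee_rot: [-0.0, 0.676, 0.737, -0.0]
force: [1.1, -0.2, 1.3]
grip_width: 0.795
grip_force: 0.0
```

```bash
python3 - <<'E'
from h import *
s=sense();print(s["eef_pos"]);c=capture("wrist");P=cloud(c,s)
m=(P[...,2]>16)&(P[...,2]<26)&(np.hypot(P[...,0]-617,P[...,1]-40)<34)&(c["color"].max(-1)<90)
print(m.sum(),np.percentile(P[m],[1,50,99],axis=0).round(1),cv2.minEnclosingCircle(P[m][:,:2].astype(np.float32)))
go(411,222,260,95)
E
```

```text
[617.26128696  40.72315552 216.39068462]
4672 [[595.3  17.2  18.5]
 [618.8  42.1  22.2]
 [642.5  65.4  23.9]] ((619.1166381835938, 40.646453857421875), 25.96251106262207)
off cm [ 19.89 -19.16  -3.7 ] rot [0.8 0.2 0. ]
```

The cap is flat in the yellow tray: centre (619,41), top at 22 mm. The cobalt bottle is next.

step_arm --plan '[{"offset":[19.9,-19.2,-3.7],"rot":[0,0,0],"gripper":7.2},{"offset":[19.9,-19.2,-3.7],"rot":[0,0,0],"gripper":7.2},{"offset":[19.9,-19.2,-3.7],"rot":[0,0,0],"gripper":7.2},{"offset":[19.9,-19.2,-3.7],"rot":[0,0,0],"gripper":7.2},{"offset":[19.9,-19.2,-3.7],"rot":[0,0,0],"gripper":7.2},{"offset":[19.9,-19.2,-3.7],"rot":[0,0,0],"gripper":7.2},{"offset":[19.9,-19.2,-3.7],"rot":[0,0,0],"gripper":7.2},{"offset":[19.9,-19.2,-3.7],"rot":[0,0,0],"gripper":7.2},{"offset":[19.9,-19.2,-3.7],"rot":[0,0,0],"gripper":7.2},{"offset":[19.9,-19.2,-3.7],"rot":[0,0,0],"gripper":7.2}]'

```text
time_s: 17.2
eef_pos: [409.7, 221.6, 251.6]
ee_rot: [-0.0, 0.676, 0.737, -0.0]
force: [0.4, -0.3, -0.1]
grip_width: 0.843
grip_force: 0.0
```

```bash
python3 - <<'E'
from h import *
s=sense();print(s["eef_pos"]);c=capture("wrist");save("w9",c["color"]);P=cloud(c,s)
near=np.hypot(P[...,0]-411,P[...,1]-225)<40
m=near&(P[...,2]>5); t=near&(P[...,2]>44)
print(m.sum(),P[t].mean(0),np.percentile(P[m],[1,50,99],axis=0).round(1),cv2.minEnclosingCircle(P[m][:,:2].astype(np.float32)))
q=P[t].mean(0);go(q[0],q[1],76,95)
E
```

```text
[409.66077496 221.55055257 251.64644809]
21145 [411.56488041 231.96937695 236.80569181] [[371.6 209.9  24.4]
 [413.8 234.3 249.4]
 [449.1 241.3 262.5]] ((411.0005187988281, 225.00489807128906), 39.997718811035156)
off cm [ 1.02  0.29 17.56] rot [-0.   0.  -0.1]
```

View pics/w9.png

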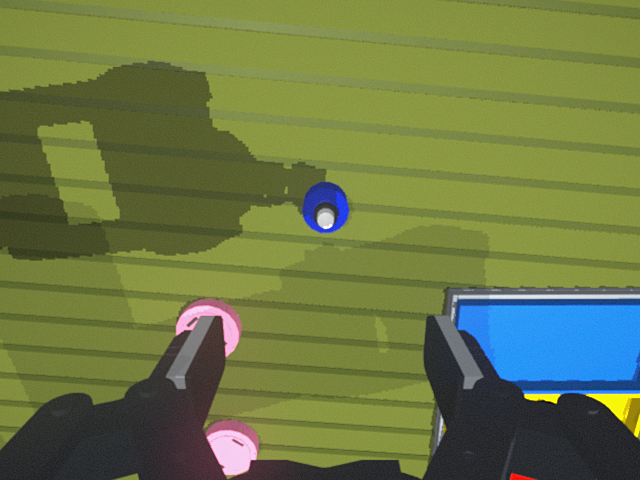

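The cobalt bottle is at (325,207), with its bulb at (325,217). The depth mask also picked up the gripper, so I'll cast rays at the bulb instead.

```bash
python3 - <<'E'
from h import *
s=sense();c=capture("wrist");P=cloud(c,s)
print(ray(c,(325,217),50,s),P[217,325],ray(c,(326,207),22,s))
q=ray(c,(325,217),50,s)[0]; go(q[0],q[1],80,95)
E
```

```text
[[409.87546635 228.02235813  50.        ]] [409.84006009 228.41545994  51.4307872 ] [[410.6443433 227.8427383  22.       ]]
off cm [ 0.63  0.1  17.17] rot [-0.   0.  -0.1]
```

step_arm --plan '[{"offset":[0.6,0.1,5],"rot":[0,0,0],"gripper":7.2},{"offset":[0.6,0.1,9],"rot":[0,0,0],"gripper":7.2},{"offset":[0.6,0.1,13],"rot":[0,0,0],"gripper":7.2},{"offset":[0.6,0.1,16],"rot":[0,0,0],"gripper":7.2},{"offset":[0.6,0.1,17.5],"rot":[0,0,0],"gripper":7.2},{"offset":[0.6,0.1,17.5],"rot":[0,0,0],"gripper":7.2},{"offset":[0.6,0.1,17.5],"rot":[0,0,0],"gripper":2.5},{"offset":[0.6,0.1,17.5],"rot":[0,0,0],"gripper":2.5},{"offset":[0.6,0.1,17.5],"rot":[0,0,0],"gripper":2.5},{"offset":[0.6,0.1,17.5],"rot":[0,0,0],"gripper":2.5},{"offset":[0.6,0.1,17.5],"rot":[0,0,0],"gripper":2.5},{"offset":[0.6,0.1,17.5],"rot":[0,0,0],"gripper":2.5}]' --squeeze 30

```text
time_s: 18.5
eef_pos: [410.0, 228.3, 78.0]
ee_rot: [0.001, 0.676, 0.737, 0.001]
force: [-0.1, -1.0, 5.2]
grip_width: 0.378
grip_force: 29.5
```

step_arm --plan '[{"offset":[0,0,-2],"rot":[0,0,0],"gripper":2.5},{"offset":[0,0,-5],"rot":[0,0,0],"gripper":2.5},{"offset":[0,0,-9],"rot":[0,0,0],"gripper":2.5},{"offset":[0,0,-13],"rot":[0,0,0],"gripper":2.5},{"offset":[0,0,-13],"rot":[0,0,0],"gripper":2.5},{"offset":[0,0,-13],"rot":[0,0,0],"gripper":2.5}]'

```text
time_s: 19.1
eef_pos: [409.5, 228.3, 207.7]
ee_rot: [0.001, 0.676, 0.737, 0.001]
force: [0.6, 0.3, -1.0]
grip_width: 0.379
grip_force: 30.3
```

```bash
python3 - <<'E'
from h import *
s=sense();print(s["eef_pos"],s["grip_width"],s["grip_force"]);go(609,124,207,95)
c=capture("wrist");P=cloud(c,s);save("w10",c["color"])
E
```

```text
[409.46470409 228.2637028  207.65700132] 0.37925201038224016 30.282676444767276
off cm [-12.13  18.97   0.1 ] rot [ 0.1 -0.   0. ]
```

View pics/w10.png

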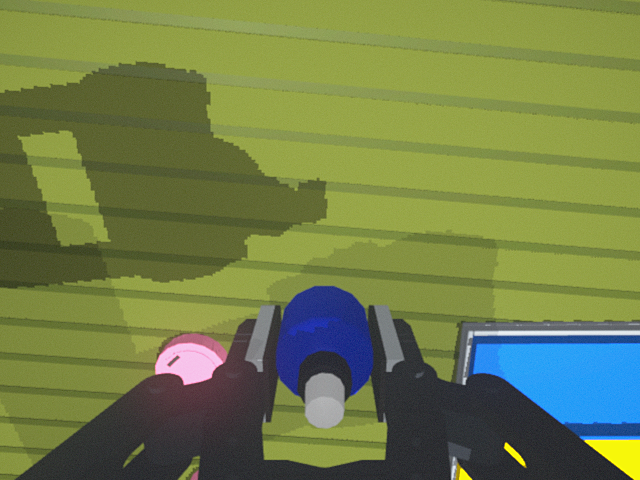

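The bottle is held upright between the pads, at (325,340), with its bulb at (325,400).

step_arm --plan '[{"offset":[-3,4.5,0],"rot":[0,0,0],"gripper":2.5},{"offset":[-5.5,8.5,0],"rot":[0,0,0],"gripper":2.5},{"offset":[-8,12.5,0],"rot":[0,0,0],"gripper":2.5},{"offset":[-10.5,16.5,0],"rot":[0,0,0],"gripper":2.5},{"offset":[-12.1,19,0],"rot":[0,0,0],"gripper":2.5},{"offset":[-12.1,19,0],"rot":[0,0,0],"gripper":2.5},{"offset":[-12.1,19,0],"rot":[0,0,0],"gripper":2.5},{"offset":[-12.1,19,0],"rot":[0,0,0],"gripper":2.5}]'

```text
time_s: 19.95
eef_pos: [608.4, 124.8, 206.0]
ee_rot: [-0.001, 0.675, 0.738, -0.001]
force: [-0.5, 0.4, 0.1]
grip_width: 0.378
grip_force: 30.3
```

```bash
python3 - <<'E'
from h import *
s=sense();print(s["eef_pos"],s["grip_width"],s["grip_force"]);go(609,124,87,95)
E
```

```text
[608.42210763 124.84739129 206.02006763] 0.3784053338317626 30.305571954449988
off cm [-0.09  0.07 11.9 ] rot [-0.1 -0.   0. ]
```

step_arm --plan '[{"offset":[0,0,4],"rot":[0,0,0],"gripper":2.5},{"offset":[0,0,8],"rot":[0,0,0],"gripper":2.5},{"offset":[0,0,10.5],"rot":[0,0,0],"gripper":2.5},{"offset":[0,0,11.9],"rot":[0,0,0],"gripper":2.5},{"offset":[0,0,11.9],"rot":[0,0,0],"gripper":2.5},{"offset":[0,0,11.9],"rot":[0,0,0],"gripper":2.5},{"offset":[0,0,11.9],"rot":[0,0,0],"gripper":6},{"offset":[0,0,11.9],"rot":[0,0,0],"gripper":6},{"offset":[0,0,11.9],"rot":[0,0,0],"gripper":6},{"offset":[0,0,11.9],"rot":[0,0,0],"gripper":6},{"offset":[0,0,9],"rot":[0,0,0],"gripper":6},{"offset":[0,0,5],"rot":[0,0,0],"gripper":6}]'

```text
time_s: 21.15
eef_pos: [608.4, 124.2, 156.0]
ee_rot: [-0.002, 0.676, 0.737, -0.002]
force: [1.8, -0.8, 0.4]
grip_width: 0.699
grip_force: 0.0
```

step_arm --plan '[{"offset":[0,0,-4],"rot":[0,0,0],"gripper":6},{"offset":[0,0,-8],"rot":[0,0,0],"gripper":6},{"offset":[5,-5,-10],"rot":[0,0,0],"gripper":6},{"offset":[10,-10,-10],"rot":[0,0,0],"gripper":6},{"offset":[15,-15,-10],"rot":[0,0,0],"gripper":6},{"offset":[20,-20,-10],"rot":[0,0,0],"gripper":6},{"offset":[20,-20,-10],"rot":[0,0,0],"gripper":6},{"offset":[20,-20,-10],"rot":[0,0,0],"gripper":6},{"offset":[20,-20,-10],"rot":[0,0,0],"gripper":6}]'

```text
time_s: 22.05
eef_pos: [389.7, 308.2, 257.4]
ee_rot: [-0.0, 0.674, 0.739, 0.0]
force: [0.6, -0.3, -0.9]
grip_width: 0.707
grip_force: 0.0
```

```bash
python3 - <<'E'
from h import *
s=sense();print(s["eef_pos"],s["time_s"]);c=capture("top");save("t9",c["color"]);P=cloud(c)
d=capture("scene");save("s9",d["color"][180:380,180:500].repeat(2,0).repeat(2,1))
m=(P[...,2]>30)&(abs(P[...,0]-610)<80)&(abs(P[...,1]-124)<40);print(m.sum(),P[m].mean(0),P[m].max(0))
E
```

```text
[389.7316092  308.16632056 257.38101556] 22.05
232 [607.23014114 119.02575264  41.33224478] [625.27252196 135.45529511  62.49147892]
```

View pics/t9.png

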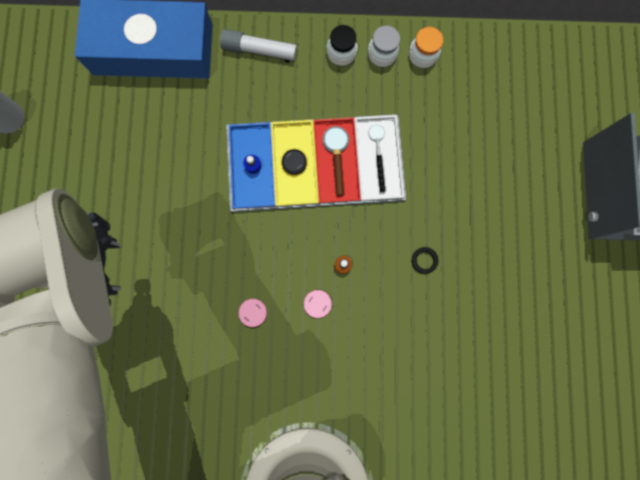

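View pics/s9.png

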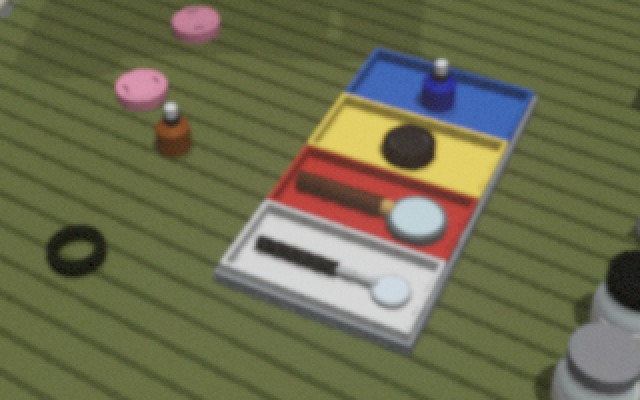

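Both views show all four items inside their own trays: bottle upright at top view (252,163), cap at (294,161), magnifier at (337,160) and mirror at (379,158). The amber bottle at (343,264) and the ring at (425,260) haven't moved.

```bash
python3 -c "
from rig import *
print(finish_job())"
```

```text
the job is handed in; nothing more can be done
None
```

I handed the job in at about 22 s: the last pictures show the magnifier, mirror, lens cap and upright cobalt bottle each in its own tray and the amber bottle and adapter ring unmoved, but no verdict came back, and I viewed 15 pictures against the limit of 14.

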